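# Draw a compressor piston out to its gudgeon pin and hold it

### The arm

A 6-joint arm with a two-finger parallel gripper is mounted at the origin on the work surface. World frame = base frame: x ahead of the robot, y to its left, z up, the work surface at z = 0. Lengths are in mm, angles in rad, forces in N, time in s.
With the tool pointing down it reaches from about 300 to 875 mm from the base axis. Payload 4.2 kg.
Tool frame: the origin (TCP) lies at the very end of the fingers, on their centre line; the grasp point (between the pads) lies 19 mm behind it; z points along the fingers, y is the line along which they close (so a half turn about z gives the same grasp; the last joint's range is limited). The gripper opens to 85 mm and grips with 20 to 120 N. Pads are 22 mm wide; open, the fingers measure 114 mm over their backs; the gripper's body (76 mm by 85 mm) begins 54 mm behind the grasp point. The pads swing forward as they close: fully open they stand 13 mm farther back than shut.
Start: joints at [-1.294, 0.32, 1.565, -0, 1.257, -0.02], TCP at [168.168, -549.874, 231.338] pointing down, gripper open.
Joint ranges: [-3.11, 3.11], [-0.84, 2.01], [0.21, 2.61], [-1.34, 4.49], [0.05, 2.63], [-2.56, 2.56]. Speed limits (rad/s): [2.57, 2.57, 3.14, 3.14, 3.14, 3.14].

### API

Orientations are given as a rotation vector (axis times angle).
In Python, from plant import sensors, imaging, hand_in gives the robot as it stands.
- The arm moves only by the shell command python3 -m handwheel 'ROWS' [OPENING]. ROWS is JSON, a list that holds one entry, the list of rows, each a list of 4 numbers: the shift along the tool's x, y, z normalised to -1 to 1, where 1 is 0.15 m, then the turn about the tool's z normalised to -1 to 1, where 1 is 45 degrees. In form: [[[dx, dy, dz, roll], ...]]. A call has 1 to 12 rows; each row is the pose to reach, as a shift and turn from the pose commanded when the call began, along the tool's axes at that moment; what a row does not reach only later rows make up. A row lasts 1/12 s, in which the tool goes at most 41.7 mm and 7.16 degrees, less where a joint would pass 70% of its speed; a pose out of reach is approached as far as the arm can. A call with a number of a shift or a turn outside -1 to 1 is refused whole. A call with a gripper value outside its range is refused whole. OPENING is the opening, from -1 (shut) to 1 (fully open), set as the call begins (- or left out, the last holds). The fingers move at their own pace and stop on an object; the grip force is fixed at half the most. Time passes only in rows, so rows that repeat a pose let the fingers close. It gives the time, the measured TCP pose, the force, the opening and the grip force at its end, in the units of the state.
- sensors.sense(): the state, without advancing time (a new reading comes with each control period).
- imaging.capture(name): name is "scene" or "top" or "wrist"; returns a dict with "image" (384x512x3 uint8, red, green, blue), "vfov" (degrees; the focal length in pixels is half the picture's height over the tangent of half this angle, whatever the lens; pixels are square), "cx", "cy" (the principal point, pixels), "rvec" (rotation vector, rad) and "tvec" (3), from world to camera coordinates, as OpenCV has them. Camera axes: x right, y down, z forward; pixel columns grow to the right and rows downward; lengths in mm; the calibration is good to about 2 mm. A picture is of the moment at which its call begins. There is no depth.
- hand_in(): hands the job in; it is judged then, once.
The state is a dict: "time": time; "joints": joint angles; "dq": joint speeds; "joint_torque": joint torques, N m; "tcp_pos": TCP position; "eef_rot": TCP orientation; "wrist_force": force on the tool from outside, world axes, zero at the start; "torque": the same for the moment, N m; "gripper_width": finger opening in mm; "gripper_force": force on a finger pad.
Only numpy, scipy, OpenCV 4.12 (cv2) and the standard library are available. Lean on these libraries where they do the work, as an engineer would, in place of code of your own. Each camera call takes 0.05 s, during which the arm holds its last target. There are 200 camera calls.

### The job

The barrel of an air compressor stands upside down on the bench with its piston down inside, and the connecting rod leans out of the mouth. Take the rod by its big end, stand it up straight in line with the bore before you lift, then draw the piston straight up, not dragging on one side of the bore, until the whole gudgeon pin is clear above the barrel's rim while all the piston rings are still inside. Finish holding it there by the rod, upright, still and free in the bore, so that I can push the pin out: do not let go, keep the barrel standing where it is, and leave the other things on the bench alone.

Things in the scene. Friction and masses are not known exactly. Their poses are not given: they have to be found in the camera images.
- barrel: cast compressor barrel with cooling fins, loose, 2.6 kg, standing on the bench with its bore upright: 105 mm high, fins 106 mm across, a square 110 mm bolting flange from 80 to 90 mm up, and above it a bright round spigot 76 mm across up to the rim. The bore, 64 mm wide, goes right through. Origin at the centre of its underside on the bench, z up along the bore
- rim (a point): centre of the barrel's upper mouth, 105 mm above the bench; z up along the bore
- piston: aluminium piston, 63 mm across, 70 mm long, loose in the bore with 1 mm of play: it wedges if pulled askew. With its rod about 0.55 kg; sinks back when let go. It starts crown down on the bench inside the barrel, its open end 35 mm below the rim. Origin at the centre of the crown (underside), z up along the piston, x along the gudgeon pin. The three rings lie within the lowest 21.4 mm
- gudgeon_pin (a point): centre of the gudgeon pin, a steel pin 16 mm across that goes through the piston from side to side along x, 42 mm above the crown: at the start 63 mm below the rim. The connecting rod swings about it. The pin is clear when this point is more than 8 mm above the rim, and the rings stay in while it is less than 20.6 mm above
- big_end (a point): centre of the rod's big end, the eye at its upper end, 115 mm from the gudgeon pin: an upright ring 54 mm across with a 34 mm hole, 20 mm thick along x (pinch it across these flat faces). Two bolt lugs, 16 mm thick, reach 33 mm from the centre along y. The shank below is 14 mm (x) by 24 mm (y). z points up along the rod, away from the gudgeon pin; x along the gudgeon pin
- conrod (a joint): lean of the connecting rod about the gudgeon pin, rad: 0 when in line with the piston, positive when the big end leans towards the piston's -y; it starts 0.18 to 0.30 to the positive side, turns stiffly (0.08 N m) and stays where it is put; stops at 0.34 either way
- head: bystander: the finned aluminium cylinder head, 104 x 104 x 50 mm; origin at the centre of its underside
- oiler: bystander: a steel oil can 72 mm across with a bent brass spout, 148 mm high; origin at the centre of its underside
- tray: bystander: a sheet steel tray of bolts, 130 x 90 x 22 mm; origin at the centre of its underside
- spanner: bystander: a steel spanner 190 mm long, lying flat along its x; origin near the middle
Things that resemble listed ones, but are neither listed nor needed, are in the scene too. What is shaped like the piston but brown or pink is not meant.

How it is judged (in metres and radians):
At the end, for the whole second after the job is handed in: Pin centre 8 to 20.6 mm above the rim (pin clear, rings inside), rod in line within 0.12 rad, gripped with over 4 N, still, and under 10 N between the piston with its rod and the barrel (free, not wedged); barrel upright within 0.05 rad, lifted under 5 mm, within 15 mm of its place (z of gudgeon_pin in the frame of rim between 0.008 and 0.0206 m and value of joint conrod between -0.12 and 0.12 rad and contact force between the fingers and piston above 4 N and linear speed of piston below 0.02 m/s and angle between barrel's own z axis and vertical below 0.05 rad and height (world z) of barrel below 0.005 m and distance of barrel from where it was at the start of the episode below 0.015 m and contact force between piston and barrel below 10 N); the arm keeps its last pose, push and grip.
It fails at once if the piston is drawn more than 15 mm up while the rod still leans more than 0.17 rad (z of gudgeon_pin in the frame of rim above -0.048 m and (value of joint conrod above 0.17 rad or value of joint conrod below -0.17 rad)).
It fails at once if the rings come out of the bore (z of gudgeon_pin in the frame of rim above 0.022 m).
It fails at once if the barrel is lifted 8 mm, tipped by 0.1 rad or shoved 15 mm (height (world z) of barrel above 0.008 m or angle between barrel's own z axis and vertical above 0.1 rad or distance of barrel from where it was at the start of the episode above 0.015 m).
It fails at once if a bystander is moved by more than 20 mm (distance of any of head, oiler, tray, spanner from where it was at the start of the episode above 0.02 m).
It also fails if it takes over 38 s, if anything falls off the work surface, if the arm or the gripper's body presses on something with over 40 N, if the wrist force passes 120 N, or if a joint passes its speed limit or range.

## Working session

There is one attempt and no reset: what is moved stays moved. The work goes in short steps, Python scripts to look and compute and a shell command to move; the robot and the scene stay as the last step left them, time stands still between calls to the robot, and variables do not carry over. Pictures are saved under pics/ and viewed, at most 10 in all, crops included, and the job is handed in when it is done.

```bash
mkdir -p pics; ls; python3 - <<'E'
from plant import sensors, imaging
import cv2,numpy as np
s=sensors.sense();print(s)
for n in("scene","top"):
    c=imaging.capture(n);print(n,{k:v for k,v in c.items() if k!='image'})
    cv2.imwrite(f"pics/{n}0.png",c['image'][:,:,::-1])
E
```

```text
pics
{'time': 0.0, 'joints': array([-1.29400961e+00,  3.20304060e-01,  1.56569737e+00,  2.86072732e-05,
        1.25736476e+00, -2.00259129e-02]), 'dq': array([-0.00053339,  0.0010846 ,  0.0004177 ,  0.00157503,  0.00174151,
       -0.00011689]), 'joint_torque': array([ 1.59003121e-03, -4.15512192e+01, -2.34160030e+01,  1.26525415e-04,
        8.30157223e-03, -5.93884280e-06]), 'tcp_pos': array([ 168.03741449, -549.40222282,  230.46813963]), 'eef_rot': array([-3.10531919e+00, -4.64248324e-01,  3.14109892e-04]), 'wrist_force': array([ 0.04189583, -0.12653497, -0.32257134]), 'torque': array([ 0.02800949, -0.03712646, -0.02529687]), 'gripper_force': 0.0, 'gripper_width': 85.72577110081228}
scene {'vfov': 50.46241482846654, 'cx': 257.8922442600785, 'cy': 191.5440600138778, 'rvec': array([ 1.27493058,  2.30650708, -0.88364324]), 'tvec': array([ 292.41601939, -264.2104062 , 1554.53910523])}
top {'vfov': 49.276828123158104, 'cx': 254.8567626071526, 'cy': 186.90582177445123, 'rvec': array([ 2.12983389, -2.09884234,  0.21275909]), 'tvec': array([ -12.35669721,  600.83663682, 1075.55538322])}
```

View pics/scene0.png

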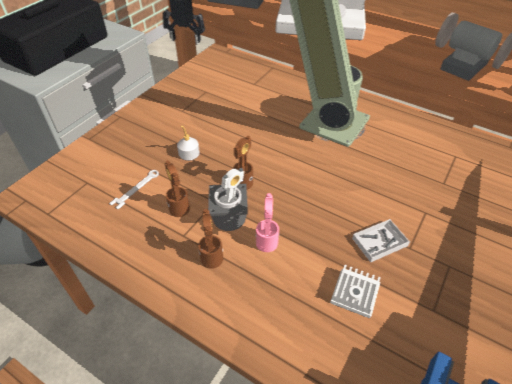

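View pics/top0.png

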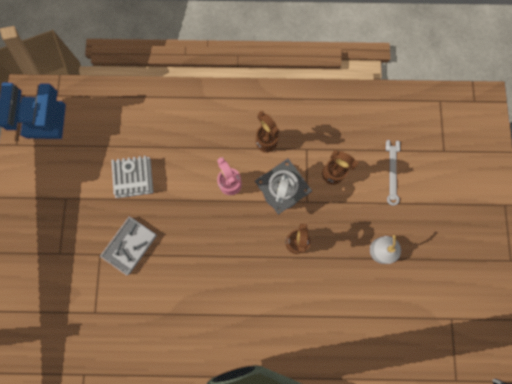

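The scene picture shows the barrel at about (229,205) with the grey rod head at (234,178), among three brown decoys and a pink one. In the top picture the barrel is at (284,187). I'll enlarge both.

```bash
cat > h.py <<'E'
import numpy as np,cv2
from plant import imaging,sensors
def cam(c):
    f=192/np.tan(np.radians(c['vfov'])/2)
    return np.array([[f,0,c['cx']],[0,f,c['cy']],[0,0,1]]),cv2.Rodrigues(np.array(c['rvec']))[0],np.array(c['tvec'])
def ray(c,u,v):
    K,R,t=cam(c); return -R.T@t, R.T@np.linalg.inv(K)@[u,v,1]
def atz(c,u,v,z):
    o,d=ray(c,u,v); return o+d*(z-o[2])/d[2]
def proj(c,p):
    K,R,t=cam(c); q=K@(R@np.array(p,float)+t); return q[:2]/q[2]
E
python3 - <<'E'
from h import *
a=imaging.capture('scene');b=imaging.capture('top')
A=cv2.resize(a['image'][150:240,190:280],(600,600),interpolation=3) if 0 else cv2.resize(a['image'][155:245,190:250],(400,600),interpolation=cv2.INTER_CUBIC)
B=cv2.resize(b['image'][155:215,254:314],(400,400),interpolation=cv2.INTER_CUBIC)
im=np.zeros((600,800,3),np.uint8);im[:,:400]=A;im[:400,400:]=B
cv2.imwrite('pics/crop1.png',im[:,:,::-1])
print(atz(b,284,187,105),sensors.sense()['time'])
E
```

```text
[592.78513802 -79.65890388 105.        ] 0.2
```

View pics/crop1.png

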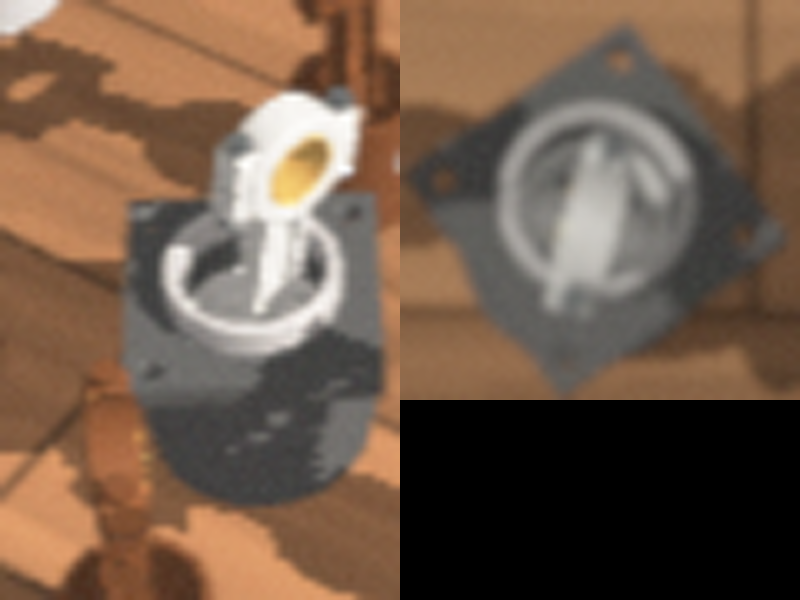

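```bash
cat >> h.py <<'E'
def tool(target,xdir=None):
    s=sensors.sense(); R=cv2.Rodrigues(s['eef_rot'])[0]
    d=R.T@(np.array(target)-s['tcp_pos'])/150
    print('t',round(s['time'],2),'rows',np.round(d,3),'tcp',s['tcp_pos'].round(1),'x',R[:,0].round(3),'y',R[:,1].round(3))
    if xdir is not None:
        v=R.T@np.array([*xdir,0.]);print('roll norm',np.degrees(np.arctan2(v[1],v[0]))/45)
E
python3 - <<'E'
from h import *
b=imaging.capture('top');a=imaging.capture('scene')
S=60/9
f=lambda x,y:((x-400)/S+254-.4,y/S+155-.4)
g=lambda x,y:(x/S+190-.4,y/S+155-.4)
print('top rim',atz(b,*f(597,199),105),'w',[atz(b,*f(*p),105).round(1) for p in((497,199),(697,199),(597,100),(597,298))])
print('scene rim',atz(a,*g(252,268),105),[atz(a,*g(*p),105).round(1) for p in((162,268),(343,268))])
c=atz(b,*f(597,199),105)
lo=atz(b,*f(562,308),155);hi=atz(b,*f(604,135),155);print('lug ends',lo,hi,hi-lo)
h=(hi-lo)[:2];h/=np.linalg.norm(h);print('h',h)
for sgn in(1,-1):
  for l in(.18,.24,.3):
    p=[*(c[:2]+sgn*h*115*np.sin(l)),42+115*np.cos(l)]
    q=proj(b,p);r=proj(a,p);print(sgn,l,np.round(p,1),'topcrop',((q-[254,155]+.4)*S+[400,0]).round(),'scenecrop',((r-[190,155]+.4)*S).round())
tool([c[0],c[1],300],h)
E
```

```text
top rim [599.54778751 -77.43561274 105.        ] w [array([599. , -38.3, 105. ]), array([ 600.1, -116.6,  105. ]), array([639.5, -77.4, 105. ]), array([560.2, -77.5, 105. ])]
scene rim [599.34079904 -75.12974058 105.        ] [array([ 619.9, -107.4,  105. ]), array([578.5, -42.4, 105. ])]
lug ends [547.50608331 -61.2247959  155.        ] [613.51857599 -76.73611501 155.        ] [ 66.01249267 -15.51131911   0.        ]
h [ 0.97348627 -0.22874543]
1 0.18 [619.6 -82.1 155.1] topcrop [618. 119.] scenecrop [204. 211.]
1 0.24 [626.2 -83.7 153.7] topcrop [622. 103.] scenecrop [192. 221.]
1 0.3 [632.6 -85.2 151.9] topcrop [626.  88.] scenecrop [180. 233.]
-1 0.18 [579.5 -72.7 155.1] topcrop [593. 224.] scenecrop [279. 160.]
-1 0.24 [572.9 -71.2 153.7] topcrop [589. 242.] scenecrop [291. 154.]
-1 0.3 [566.5 -69.7 151.9] topcrop [584. 260.] scenecrop [303. 150.]
t 0.3 rows [ 3.671 -2.17  -0.458] tcp [ 168.1 -549.7  231.1] x [0.956 0.292 0.   ] y [ 0.292 -0.956 -0.001]
roll norm 0.6717752699170833
```

```bash
python3 -m handwheel '[[[0.2,-0.1,-0.45,0],[0.45,-0.28,-0.45,0],[0.7,-0.45,-0.45,0],[0.88,-0.56,-0.45,0],[0.88,-0.56,-0.45,0]]]' 1
python3 -m handwheel '[[[0.22,-0.14,0,0],[0.44,-0.28,0,0],[0.66,-0.42,0,0],[0.88,-0.56,0,0],[0.88,-0.56,0,0]]]'
python3 -m handwheel '[[[0.22,-0.14,0,0],[0.44,-0.28,0,0],[0.66,-0.42,0,0],[0.88,-0.56,0,0],[0.88,-0.56,0,0]]]'
python3 -m handwheel '[[[0.22,-0.14,0,0.16],[0.44,-0.28,0,0.32],[0.66,-0.42,0,0.48],[0.88,-0.56,0,0.64],[0.88,-0.56,0,0.67],[0.88,-0.56,0,0.67],[0.88,-0.56,0,0.67],[0.88,-0.56,0,0.67]]]'
python3 - <<'E'
from h import *
tool([577,-71.5,300],[.973,-.229])
c=imaging.capture('wrist')
print({k:v for k,v in c.items() if k!='image'})
cv2.imwrite('pics/w1.png',c['image'][:,:,::-1])
E
```

```text
time: 0.72
tcp_pos: [272.0, -427.9, 300.1]
eef_rot: [3.106, 0.468, 0.004]
wrist_force: [-0.0, 0.6, -0.6]
gripper_width: 85.4
gripper_force: 0.0
time: 1.13
tcp_pos: [374.9, -307.3, 298.9]
eef_rot: [-3.103, -0.474, -0.004]
wrist_force: [-0.6, -0.9, 0.4]
gripper_width: 85.6
gripper_force: 0.0
time: 1.55
tcp_pos: [476.6, -188.8, 298.5]
eef_rot: [-3.103, -0.473, -0.004]
wrist_force: [-0.3, -1.1, 0.1]
gripper_width: 85.3
gripper_force: 0.0
time: 2.22
tcp_pos: [574.1, -75.3, 298.8]
eef_rot: [3.12, -0.359, -0.001]
wrist_force: [0.2, -0.9, 0.1]
gripper_width: 85.3
gripper_force: 0.0
t 2.22 rows [ 0.013 -0.029 -0.008] tcp [574.1 -75.3 298.8] x [ 0.974 -0.227 -0.   ] y [-0.227 -0.974  0.001]
roll norm 0.0022497983378637334
{'vfov': 65.49759336277187, 'cx': 254.9731415142859, 'cy': 186.40189369908995, 'rvec': array([-1.83473806,  2.31344371,  0.32019986]), 'tvec': array([ 56.79587989, 500.22865344, 601.29059139])}
```

View pics/w1.png

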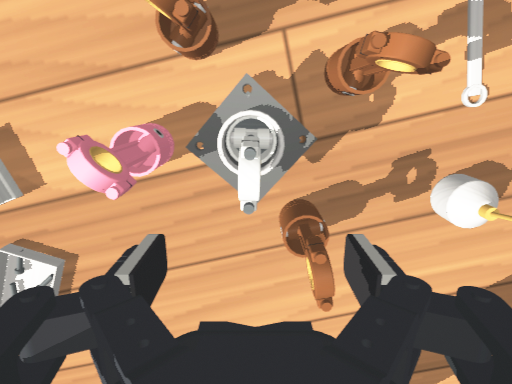

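The rod's lugs are near (249,209) and (250,140), and the rim is centred near (251,141). A brown decoy's big end at (320,285) may be close to a finger, so I'll enlarge the barrel and check the clearances.

```bash
python3 - <<'E'
from h import *
c=imaging.capture('wrist')
im=cv2.resize(c['image'][65:225,160:360],(750,600),interpolation=cv2.INTER_CUBIC)
cv2.imwrite('pics/w1c.png',im[:,:,::-1])
print('rim',atz(c,251,141,105))
for n,u,v,z in(('brown near',318,275,140),('brown near bolt',325,304,130),('brown nearbase',305,222,70),('pink',90,165,140),('pink lug',118,188,140),('brown far',408,50,140)): print(n,atz(c,u,v,z).round())
s=sensors.sense();R=cv2.Rodrigues(s['eef_rot'])[0]
E
```

```text
rim [600.86398833 -77.56558764 105.        ]
brown near [ 438. -118.  140.]
brown near bolt [ 390. -121.  130.]
brown nearbase [ 475. -122.   70.]
pink [619.  88. 140.]
pink lug [589.  69. 140.]
brown far [ 654. -241.  140.]
```

View pics/w1c.png

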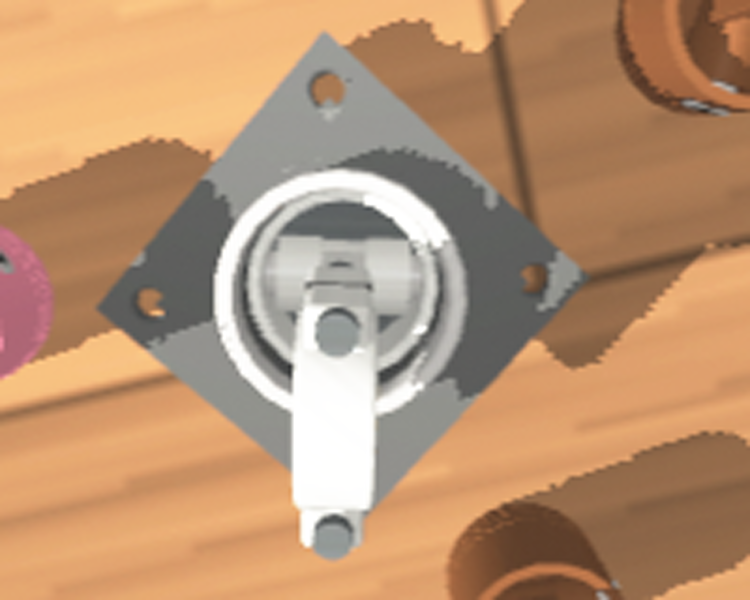

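```bash
python3 - <<'E'
from h import *
c=imaging.capture('wrist')
px=lambda x,y:(x/3.75+160-.4,y/3.75+65-.4)
rim=atz(c,*px(340.5,293),105);print('rim',rim)
rim=(rim+[599.5,-76.3,105])/2
from scipy.optimize import least_squares
obs=np.array([px(337,330),px(333,537)])
def model(p,e=10):
    l,az=p[:2]; h=np.array([np.cos(az),np.sin(az),0]); z=np.array([0,0,1.])
    ax=np.cos(l)*z-np.sin(l)*h; t=np.cos(l)*h+np.sin(l)*z
    B=np.array([rim[0],rim[1],42])+115*ax
    return B,[B+e*ax+p[2]*t,B+e*ax-p[2]*t]
for e in(8,12):
    r=least_squares(lambda p:np.ravel([proj(c,q) for q in model(p,e)[1]]-obs),[.24,-.23,27])
    print(e,r.x,r.cost,model(r.x,e)[0])
B=model(r.x)[0]
tool([B[0],B[1],B[2]-19],[np.cos(r.x[1]),np.sin(r.x[1])])
E
```

```text
rim [599.19575828 -76.42210149 105.        ]
8 [ 0.25246156 -0.25579747 30.80655053] 0.015262832250269063 [571.55691072 -69.09297304 153.3545559 ]
12 [ 0.23432882 -0.25461418 30.02238828] 0.027272444036137905 [573.50686016 -69.63559529 153.85709628]
t 2.37 rows [-0.013 -0.036  1.095] tcp [574.2 -75.3 299.2] x [ 0.974 -0.229  0.   ] y [-0.229 -0.974  0.   ]
roll norm 0.030649929632321833
```

```bash
python3 -m handwheel '[[[0.014,-0.035,0.2,-0.03],[0.014,-0.035,0.4,-0.03],[0.014,-0.035,0.6,-0.03],[0.014,-0.035,0.8,-0.03],[0.014,-0.035,0.8,-0.03],[0.014,-0.035,0.8,-0.03]]]'
python3 - <<'E'
from h import *
tool([577.5,-70.7,118],[np.cos(-.255),np.sin(-.255)])
c=imaging.capture('wrist')
cv2.imwrite('pics/w2.png',c['image'][:,:,::-1])
E
```

```text
time: 2.87
tcp_pos: [577.2, -70.0, 178.2]
eef_rot: [3.125, -0.324, -0.004]
wrist_force: [-0.1, 0.6, 0.6]
gripper_width: 85.5
gripper_force: 0.0
t 2.87 rows [0.004 0.004 0.401] tcp [577.2 -70.  178.2] x [ 0.979 -0.205 -0.003] y [-0.205 -0.979  0.   ]
roll norm 0.06178488410432325
```

View pics/w2.png

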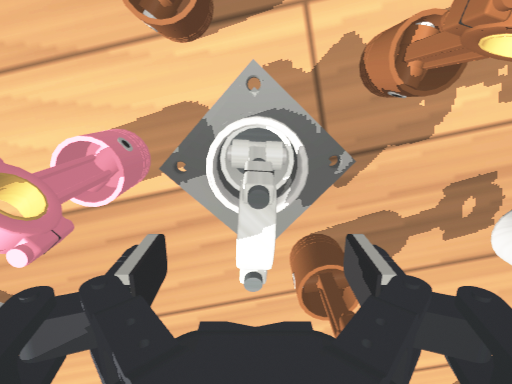

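The rod sits midway between the fingers, with its bolts at (259,196) and (254,281). I'll descend, close, and then read the state.

```bash
python3 -m handwheel '[[[0.005,0.004,0.13,0.06],[0.005,0.004,0.27,0.06],[0.005,0.004,0.4,0.06],[0.005,0.004,0.4,0.06],[0.005,0.004,0.4,0.06]]]'
python3 -m handwheel '[[[0,0,0,0],[0,0,0,0],[0,0,0,0],[0,0,0,0],[0,0,0,0],[0,0,0,0],[0,0,0,0],[0,0,0,0],[0,0,0,0],[0,0,0,0]]]' -1
python3 - <<'E'
from h import *
s=sensors.sense();print(s['wrist_force'].round(1),s['torque'].round(2))
tool([600,-76.4,121])
c=imaging.capture('wrist');d=imaging.capture('scene')
im=np.hstack([cv2.resize(c['image'],(400,300)),cv2.resize(d['image'][140:245,180:320],(400,300),interpolation=2)])
cv2.imwrite('pics/w3.png',im[:,:,::-1])
E
```

```text
time: 3.33
tcp_pos: [579.6, -70.6, 120.5]
eef_rot: [3.116, -0.397, 0.003]
wrist_force: [0.6, -0.4, -0.1]
gripper_width: 85.1
gripper_force: 0.0
time: 4.17
tcp_pos: [578.8, -70.5, 119.4]
eef_rot: [3.116, -0.396, 0.001]
wrist_force: [-2.1, -0.8, 6.1]
gripper_width: 18.3
gripper_force: 58.9
[-2.1 -0.8  6.1] [-0.23  0.29 -0.08]
t 4.17 rows [ 0.147  0.003 -0.01 ] tcp [578.8 -70.5 119.4] x [ 0.968 -0.25   0.001] y [-0.25  -0.968  0.   ]
```

View pics/w3.png

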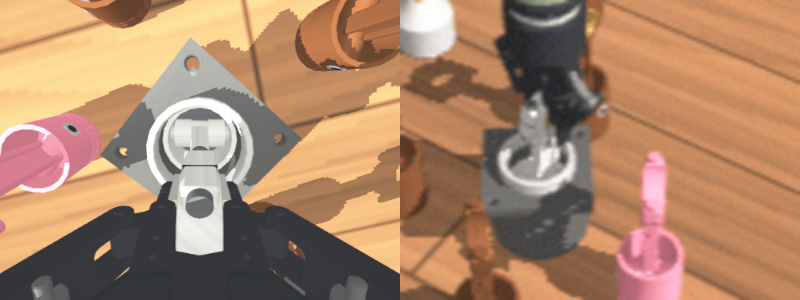

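```bash
python3 -m handwheel '[[[0.014,0,-0.003,0],[0.028,0,-0.006,0],[0.042,0,-0.008,0],[0.056,0,-0.01,0],[0.07,0.001,-0.012,0],[0.084,0.001,-0.014,0],[0.098,0.001,-0.015,0],[0.112,0.002,-0.016,0],[0.126,0.002,-0.017,0],[0.135,0.002,-0.017,0],[0.142,0.002,-0.017,0],[0.142,0.002,-0.017,0]]]'
python3 - <<'E'
from h import *
s=sensors.sense();print(s['wrist_force'].round(1),s['torque'].round(2))
tool([599.5,-76.4,121])
c=imaging.capture('wrist');d=imaging.capture('scene')
im=np.hstack([cv2.resize(c['image'],(400,300)),cv2.resize(d['image'][140:245,180:320],(400,300),interpolation=2)])
cv2.imwrite('pics/w4.png',im[:,:,::-1])
E
```

```text
time: 5.27
tcp_pos: [595.8, -75.3, 120.9]
eef_rot: [-3.116, 0.396, 0.013]
wrist_force: [-7.1, 0.5, 5.9]
gripper_width: 19.2
gripper_force: 59.8
[-7.1  0.5  5.9] [ 0.22  1.59 -0.01]
t 5.27 rows [ 0.026  0.001 -0.001] tcp [595.8 -75.3 120.9] x [ 0.968 -0.25  -0.009] y [-0.25  -0.968  0.001]
```

View pics/w4.png

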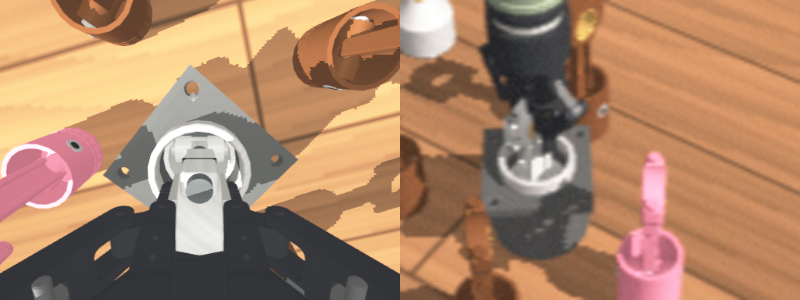

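```bash
python3 - <<'E'
from h import *
c=imaging.capture('wrist')
im=cv2.resize(c['image'][120:290,150:350],(700,595),interpolation=cv2.INTER_CUBIC)
cv2.imwrite('pics/w4c.png',im[:,:,::-1])
E
```

```text
(no output)
```

View pics/w4c.png

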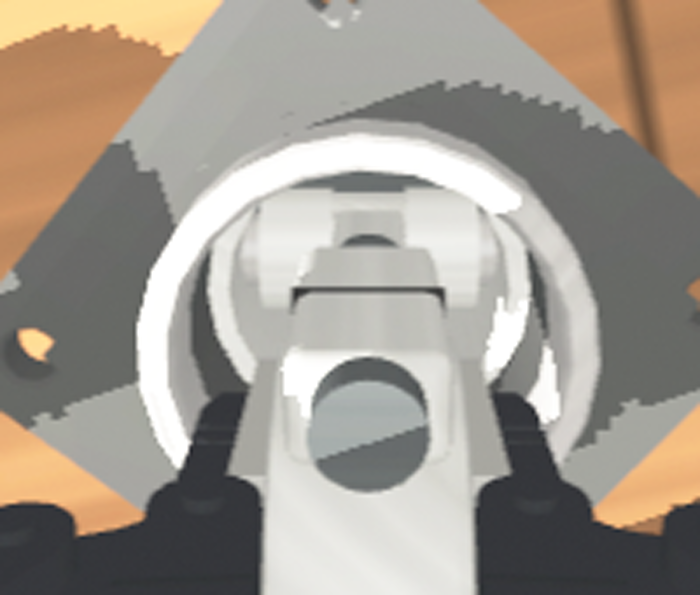

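```bash
cat > fit.py <<'E'
from h import *
from scipy.optimize import brentq
def rimc(c,pts):
    P=np.array([atz(c,*p,105)[:2] for p in pts]);A=np.c_[2*P,np.ones(len(P))]
    s=np.linalg.lstsq(A,(P**2).sum(1),rcond=None)[0];return s[:2],np.sqrt(s[2]+s[:2]@s[:2])
def bolt(l,pin,az,e,o):
    h=np.array([np.cos(az),np.sin(az),0]);z=np.array([0,0,1.]);ax=np.cos(l)*z-np.sin(l)*h;t=np.cos(l)*h+np.sin(l)*z
    return np.array(pin)+(115+e)*ax+o*t
E
python3 - <<'E'
from fit import *
c=imaging.capture('wrist')
px=lambda x,y:(x/3.5+150-.4,y/3.5+120-.4)
rc,r=rimc(c,[px(*p) for p in((137,345),(600,345),(365,130),(200,192),(537,190),(150,270),(585,270))]);print('rim',rc,r)
for e,o in((8,30.8),(12,30),(10,27)):
    for l in(0,.1,.2):
        q=proj(c,bolt(l,[599.4,-76.4,42],-.25,e,o)); print(e,o,l,((q-[150,120]+.4)*3.5).round())
# crown pin: pin bar edges at crop y~190..305 mid ~ (370,245)
print(((proj(c,[599.4,-76.4,42])-[150,120]+.4)*3.5).round())
print(sensors.sense()['time'])
E
```

```text
rim [598.55564683 -76.30680709] 37.91908024088417
8 30.8 0 [366. 297.]
8 30.8 0.1 [367. 421.]
8 30.8 0.2 [367. 537.]
12 30 0 [366. 319.]
12 30 0.1 [367. 450.]
12 30 0.2 [367. 572.]
10 27 0 [367. 340.]
10 27 0.1 [367. 464.]
10 27 0.2 [368. 578.]
[368. 241.]
5.4667
```

```bash
python3 -m handwheel '[[[0.014,0,0,0],[0.028,0,0,0],[0.042,0,0,0],[0.056,0,0,0],[0.07,0,0,0],[0.07,0,0,0]]]'
cat > look.py <<'E'
from fit import *
import sys
s=sensors.sense();print(s['wrist_force'].round(1),s['torque'].round(2),'w',s['gripper_width'].round(1))
tool([599,-76.4,121])
c=imaging.capture('wrist');I=c['image'][120:290,150:350];im=cv2.resize(I,(700,595),interpolation=cv2.INTER_CUBIC)
cv2.imwrite(sys.argv[1],im[:,:,::-1])
for l in(0,.05,.1): print(l,[((proj(c,bolt(l,[599,-76.4,42],-.25,e,o))-[150,120]+.4)*3.5).round() for e,o in((8,30.8),(12,30))])
E
python3 look.py pics/w5.png
```

```text
time: 5.97
tcp_pos: [606.2, -77.9, 120.4]
eef_rot: [-3.116, 0.396, 0.013]
wrist_force: [-5.4, 1.0, 4.6]
gripper_width: 18.8
gripper_force: 59.7Traceback (most recent call last):
  File "look.py", line 3, in <module>
    s=sensors.sense();print(s['wrist_force'].round(1),s['torque'].round(2),'w',s['gripper_width'].round(1))
                                                                               ^^^^^^^^^^^^^^^^^^^^^^^^
AttributeError: 'float' object has no attribute 'round'
```

```bash
sed -i "s/s\['gripper_width'\].round(1)/s['gripper_width']/" look.py; python3 look.py pics/w5.png
```

```text
[-5.4  1.   4.6] [0.24 1.41 0.13] w 18.777378868243055
t 5.97 rows [-0.049  0.002 -0.004] tcp [606.2 -77.9 120.4] x [ 0.968 -0.25  -0.009] y [-0.25  -0.968  0.001]
0 [array([368., 400.]), array([368., 425.])]
0.05 [array([368., 461.]), array([368., 489.])]
0.1 [array([368., 520.]), array([369., 552.])]
```

View pics/w5.png

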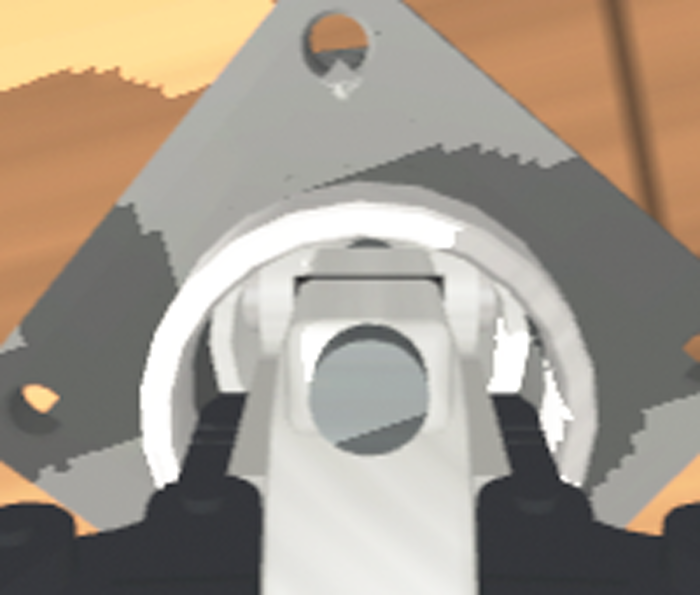

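The bolt disc at (370,388) matches a lean of about zero, and the rim hasn't moved. I'll relax the side load before drawing the piston up.

```bash
python3 -m handwheel '[[[-0.01,0,0,0],[-0.02,0,0,0],[-0.02,0,0,0],[-0.02,0,0,0]]]'
python3 look.py pics/w6.png
python3 -m handwheel '[[[0,0,-0.01,0],[0,0,-0.02,0],[0,0,-0.03,0],[0,0,-0.04,0],[0,0,-0.05,0],[0,0,-0.06,0],[0,0,-0.06,0]]]'
python3 look.py pics/w7.png
```

```text
time: 6.35
tcp_pos: [605.0, -77.6, 120.5]
eef_rot: [3.116, -0.396, -0.006]
wrist_force: [-4.8, 1.0, -1.1]
gripper_width: 19.0
gripper_force: 59.1
[-4.8  1.  -1.1] [0.03 1.13 0.04] w 18.97311145301478
t 6.35 rows [-0.041  0.002 -0.003] tcp [605.  -77.6 120.5] x [ 0.968 -0.25  -0.004] y [-0.25  -0.968  0.001]
0 [array([368., 387.]), array([369., 411.])]
0.05 [array([369., 448.]), array([369., 476.])]
0.1 [array([369., 507.]), array([369., 538.])]
time: 6.98
tcp_pos: [605.2, -77.5, 129.6]
eef_rot: [3.116, -0.396, -0.006]
wrist_force: [-6.4, 0.3, -7.3]
gripper_width: 18.4
gripper_force: 58.2
[-6.4  0.3 -7.3] [ 0.05  1.39 -0.04] w 18.442059527561113
t 6.98 rows [-0.042  0.003  0.058] tcp [605.2 -77.5 129.6] x [ 0.968 -0.25  -0.004] y [-0.25  -0.968  0.   ]
0 [array([369., 354.]), array([369., 375.])]
0.05 [array([369., 410.]), array([369., 435.])]
0.1 [array([369., 465.]), array([369., 493.])]
```

```bash
python3 -m handwheel '[[[-0.01,0,0,0],[-0.02,0,0,0],[-0.03,0,0,0],[-0.03,0,0,0],[-0.03,0,0,0]]]'
python3 look.py pics/w8.png
```

```text
time: 7.45
tcp_pos: [603.2, -76.8, 131.0]
eef_rot: [3.116, -0.396, 0.005]
wrist_force: [-0.6, -1.5, -5.6]
gripper_width: 18.6
gripper_force: 58.4
[-0.6 -1.5 -5.6] [-0.18  0.26 -0.01] w 18.559405924133888
t 7.45 rows [-0.028  0.005  0.067] tcp [603.2 -76.8 131. ] x [ 0.968 -0.25   0.003] y [-0.25  -0.968 -0.   ]
0 [array([371., 329.]), array([371., 349.])]
0.05 [array([371., 385.]), array([371., 408.])]
0.1 [array([371., 440.]), array([371., 466.])]
```

View pics/w8.png

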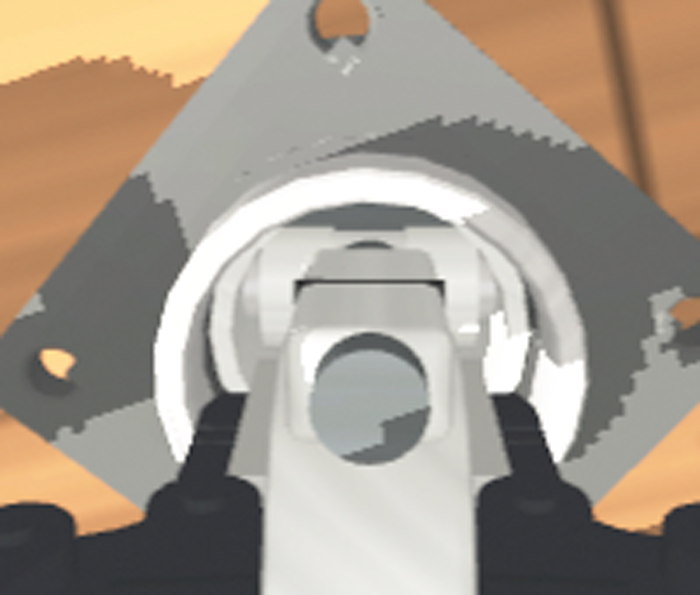

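The side force is now near zero and the vertical load (5.6 N) equals the weight of piston plus rod, so it runs free. I've looked at 11 pictures, one over the limit of 10, so from here I check with numbers only: forces, plus template matching of the rod in the hand to detect slip.

```bash
cat > chk.py <<'E'
from h import *
s=sensors.sense();print(s['wrist_force'].round(1),s['torque'].round(2))
tool([603,-76.8,197.5])
T=cv2.imread('pics/w8.png');T=cv2.resize(T,(200,170),interpolation=cv2.INTER_AREA)[92:138,82:128]
c=imaging.capture('wrist')['image'][120:290,150:350,::-1]
m=cv2.matchTemplate(np.ascontiguousarray(c),T,cv2.TM_CCOEFF_NORMED);print('bolt shift px',np.subtract(cv2.minMaxLoc(m)[3],(82,92)),m.max())
E
python3 -m handwheel '[[[0,0,-0.02,0],[0,0,-0.04,0],[0,0,-0.06,0],[0,0,-0.08,0],[0,0,-0.1,0],[0,0,-0.12,0],[0,0,-0.14,0],[0,0,-0.16,0],[0,0,-0.18,0],[0,0,-0.2,0],[0,0,-0.2,0]]]'
python3 chk.py
```

```text
time: 8.42
tcp_pos: [602.4, -76.7, 161.2]
eef_rot: [3.116, -0.396, 0.002]
wrist_force: [0.2, -0.5, -5.1]
gripper_width: 18.7
gripper_force: 58.6
[ 0.2 -0.5 -5.1] [-0.16 -0.12  0.06]
t 8.42 rows [ 0.004 -0.    -0.242] tcp [602.4 -76.7 161.2] x [ 0.968 -0.25   0.001] y [-0.25  -0.968 -0.   ]
bolt shift px [0 1] 0.9443218
```

Running free with no slip. I'll make the second half of the draw, stopping a little low to check.

```bash
python3 -m handwheel '[[[0,0,-0.02,0],[0,0,-0.04,0],[0,0,-0.06,0],[0,0,-0.08,0],[0,0,-0.1,0],[0,0,-0.12,0],[0,0,-0.14,0],[0,0,-0.16,0],[0,0,-0.18,0],[0,0,-0.2,0],[0,0,-0.215,0],[0,0,-0.215,0]]]'
python3 chk.py
python3 - <<'E'
from h import *
from scipy.ndimage import uniform_filter1d
c=imaging.capture('scene');np.save('s1.npy',c['image'])
b=imaging.capture('wrist')
# expected pixels for pin centre heights in the scene camera, and rim check
for z in(105,110,115,120,125,147): print(z,proj(c,[599,-76.4,z]).round(1),proj(b,[599,-76.4,z]).round(1))
E
```

```text
time: 9.47
tcp_pos: [602.2, -76.7, 193.2]
eef_rot: [3.116, -0.396, 0.001]
wrist_force: [-0.3, 0.2, -5.6]
gripper_width: 18.9
gripper_force: 58.5
[-0.3  0.2 -5.6] [-0.01  0.09 -0.06]
t 9.47 rows [ 0.005 -0.001 -0.029] tcp [602.2 -76.7 193.2] x [ 0.968 -0.25   0.001] y [-0.25  -0.968  0.   ]
bolt shift px [0 1] 0.9774894
105 [227.1 194.5] [255.2 194.2]
110 [227.  193.4] [255.2 196. ]
115 [226.9 192.2] [255.2 198. ]
120 [226.9 191. ] [255.3 200. ]
125 [226.8 189.8] [255.3 202.1]
147 [226.4 184.4] [255.3 212.6]
```

```bash
python3 -m handwheel '[[[0,0,-0.01,0],[0,0,-0.02,0],[0,0,-0.03,0],[0,0,-0.03,0],[0,0,-0.03,0],[0,0,-0.03,0],[0,0,-0.03,0],[0,0,-0.03,0]]]'
python3 chk.py
python3 - <<'E'
from fit import *
# rod lean from the bolt disc in the hand (crop px (370,400) -> image), pin at z from TCP
c=imaging.capture('wrist'); s=sensors.sense(); zp=42+s['tcp_pos'][2]-120.5
u=(400+3)/3.5+120-.4
for e,o in((8,30.8),(12,30)):
    print('pin-rim',zp-105,'lean',brentq(lambda l:proj(c,bolt(l,[599,-76.4,zp],-.25,e,o))[1]-u,-.3,.3))
# barrel unmoved: compare scene pictures (before lift-off vs now) in the lower barrel region
a=cv2.cvtColor(cv2.imread('pics/scene0.png'),6)[195:232,200:252];d=cv2.cvtColor(imaging.capture('scene')['image'],7)
print('barrel phase shift px',cv2.phaseCorrelate(np.float64(a),np.float64(d[195:232,200:252])))
# skirt/rim gap profile in wrist view: bright edges down the column above the shank
g=cv2.cvtColor(c['image'],7)
col=g[125:235,243:247].mean(1).round().astype(int);print(list(col))
print('rows: rim far outer',proj(c,[599+38*.968,-76.4-38*.25,105])[1],'skirt far',[(z,proj(c,[599+31.5*.968,-76.4-31.5*.25,z])[1].round(1)) for z in(zp+22,zp+28,zp+34)])
E
```

```text
time: 10.28
tcp_pos: [602.1, -76.6, 197.0]
eef_rot: [3.116, -0.396, -0.0]
wrist_force: [-0.1, -0.2, -5.8]
gripper_width: 18.7
gripper_force: 58.5
[-0.1 -0.2 -5.8] [-0.1  -0.03 -0.01]
t 10.28 rows [ 0.006 -0.    -0.003] tcp [602.1 -76.6 197. ] x [ 0.968 -0.25  -0.   ] y [-0.25  -0.968  0.   ]
bolt shift px [0 1] 0.92642474
pin-rim 13.563565659402343 lean 0.03695734398466263
pin-rim 13.563565659402343 lean 0.017009735237004102
barrel phase shift px ((-0.1483016341603296, 0.02447193005648529), 0.7640090967830058)
[np.int64(160), np.int64(180), np.int64(167), np.int64(168), np.int64(168), np.int64(168), np.int64(167), np.int64(167), np.int64(166), np.int64(166), np.int64(166), np.int64(166), np.int64(166), np.int64(166), np.int64(165), np.int64(165), np.int64(165), np.int64(165), np.int64(166), np.int64(169), np.int64(165), np.int64(165), np.int64(158), np.int64(153), np.int64(168), np.int64(201), np.int64(247), np.int64(254), np.int64(255), np.int64(255), np.int64(255), np.int64(253), np.int64(212), np.int64(179), np.int64(182), np.int64(182), np.int64(182), np.int64(182), np.int64(182)
[... 574 characters left out ...]
int64(176), np.int64(176), np.int64(176), np.int64(176), np.int64(176), np.int64(176), np.int64(178), np.int64(178), np.int64(178), np.int64(178), np.int64(178), np.int64(179), np.int64(186), np.int64(216), np.int64(234), np.int64(246), np.int64(246), np.int64(225), np.int64(164), np.int64(130), np.int64(103), np.int64(104), np.int64(125), np.int64(146), np.int64(166), np.int64(168), np.int64(166), np.int64(165), np.int64(165), np.int64(165), np.int64(168), np.int64(168), np.int64(168)]
rows: rim far outer 146.61210843661198 skirt far [(np.float64(140.56356565940234), np.float64(163.6)), (np.float64(146.56356565940234), np.float64(165.4)), (np.float64(152.56356565940234), np.float64(167.3))]
```

Pin about 13.6 mm above the rim (8–20.6 allowed), lean about 0.03 rad, side forces near zero, arm still, and the barrel hasn't moved. Handing in.

```bash
python3 -c "
from plant import hand_in;print(hand_in())"
```

```text
the job is handed in; nothing more can be done
None
```

The job is handed in, with no verdict returned: by my measurements the rod is held upright (lean about 0.03 rad), the pin is about 13.6 mm above the rim with the rings inside, the piston hangs free and the barrel hasn't moved; I viewed 11 pictures, one over the limit of 10.

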